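Offer up a mould half over its mate

TASK

Pick up the upper mould half (the white plaster block with the blue handle), carry it over the top of the red-capped guard board, and hold it level just above the blue lower half, spout over spout and edges lined up, leaving about 15 mm of clear air between the two plaster faces so that I can inspect the seam. Do not let it bump the board, set it down on or touch either lower half with it, or push the lower halves or the sander, rasp and bowl out of place. Finish while still gripping it there, hovering and still.

Things in the scene. Friction and masses are not known exactly. Their poses are not given: they have to be found in the camera images.
- upper: upper mould half to carry: loose white plaster block 130 (x) by 100 (y) by 36 mm, blue side bands, 0.4 to 0.8 kg, centre of mass under the handle. Origin: centre of its flat underside (mating face); z up. Two sockets under it fit the keys. A spout 36 mm wide sticks out 16 mm at its -x end, grey channel on top. Its -x points within 0.5 rad of the world's -x.
- upper_handle (a point): middle of the upper half's blue handle bar, 68 mm above the underside: 90 mm long (along the block's x), 24 mm wide (y), 24 mm tall, 20 mm of air under it, top 80 mm above the block's underside; two 14 mm wooden posts 37 mm either side of the middle. Grip it from above across its width.
- upper_spout (a point): tip of the upper half's pouring spout, at the level of the underside, 81 mm from the block's centre towards its -x
- blue_lower: blue lower mould half, loose, 1.3 kg: white plaster block 130 (x) by 100 (y) by 40 mm on its own blue board 154 x 124 x 12 mm. Origin: centre of the board's underside, on the table; z up. Flat mating face 52 mm up, with a 60 mm round cavity and two keys 5 mm tall at (47, 34), (-47, -34) mm. The mate: same x and y directions as the upper half when matched.
- blue_lower_spout (a point): tip of the blue lower half's pouring spout, at the level of the mating face, 81 mm from its centre towards its -x. The spout is 36 mm wide, sticks out 16 mm from the -x end with a grey channel, and points within 0.5 rad of the world's -x
- orange_lower: orange lower mould half, loose, 1.3 kg: white plaster block 130 (x) by 100 (y) by 40 mm on its own orange board 154 x 124 x 12 mm. Origin: centre of the board's underside, on the table; z up. Flat mating face 52 mm up, with a 60 mm round cavity and two keys 5 mm tall at (47, 34), (-47, -34) mm. Another mould: leave alone. Blue and orange may stand in either place.
- guard: upright plywood guard board with a red cap, fixed to the table between the upper half and the lower halves: 400 mm long (its x), 19 mm thick (y), 100 mm tall, with small feet reaching 25 mm to either side. Origin at its middle on the table.
- sander: pneumatic sander, a bystander: blue round body on an 80 mm rubber pad, 72 mm tall in all, with a steel and brass air inlet reaching 133 mm from the origin along its +x. Origin at the pad's centre on the table.
- rasp: wood rasp lying flat, a bystander: handle 100 mm about the origin, blade out to 145 mm along its +x, 14 mm tall.
- bowl: blue plastic mixing bowl, a bystander: 110 mm wide, 50 mm tall, origin at the centre of its underside.
Mind the look-alikes: they are no part of the job. What is shaped like the upper but green or turquoise is not meant.

How it is judged:
By the outcome, as a careful person would: the job done as asked, in the order asked, and still so for the second after the job is handed in, while the arm keeps its last pose, push and grip.
It also fails if it takes over 45 s, if anything falls off the work surface, if the arm or the gripper's body presses on something with over 40 N, if the wrist force passes 120 N, or if a joint passes its speed limit or range.

ROBOT

A 6-joint arm with a two-finger parallel gripper is mounted at the origin on the work surface. World frame = base frame: x ahead of the robot, y to its left, z up, the work surface at z = 0. Lengths are in m, angles in rad, forces in N, time in s.
With the tool pointing down it reaches from about 0.375 to 0.9 m from the base axis. Payload 3.1 kg.
Tool frame: the origin (TCP) lies at the centre of the arm's flange, where the gripper is bolted on; the fingertips stand 182 mm ahead of it and the grasp point (between the pads) lies 164 mm ahead of it; z points along the fingers, y is the line along which they close (so a half turn about z gives the same grasp; the last joint's range is limited). The gripper opens to 87 mm and grips with 3 to 60 N. Pads are 19 mm wide; open, the fingers measure 117 mm over their backs; the gripper's body (75 mm by 190 mm) begins 51 mm behind the grasp point.
Start: joints at [0.941, 0.527, 1.433, -0, 1.181, -0.178], TCP at [0.273, 0.562, 0.405] pointing down, gripper open.
Joint ranges: [-3.08, 3.08], [-0.75, 2.2], [0.22, 2.44], [-1.43, 4.57], [0, 2.65], [-2.85, 2.85]. Speed limits (rad/s): [2.79, 2.79, 3.14, 3.14, 3.14, 3.14].

INTERFACE

Orientations are given as a unit quaternion [x, y, z, w].
In Python, from rig import * gives the robot as it stands.
- The arm moves only by the tool move_arm, never from a script. Its argument "commands" is a list that holds one entry, the list of rows, each a list of 6 numbers: the shift along the tool's x, y, z in units of 40 mm (1.0 is 40 mm), then the turn, a rotation vector about the tool's x, y, z in rad. A call has 1 to 12 rows; each row is the pose to reach, as a shift and turn from the pose commanded when the call began, along the tool's axes at that moment; what a row does not reach only later rows make up. A row lasts 1/8 s, in which the tool goes at most 62.5 mm and 10.7 degrees, less where a joint would pass 70% of its speed; a pose out of reach is approached as far as the arm can. A call with a gripper value outside its range is refused whole. "claw" is the closure, from -1 (fully open) to 1 (shut), so that 0 is half open, set as the call begins (left out, the last holds). The fingers move at their own pace and stop on an object; "squeeze" is the grip in N (left out, the last holds). Time passes only in rows, so rows that repeat a pose let the fingers close. It gives the time, the measured TCP pose, the force, the opening and the grip force at its end, in the units of the state.
- get_obs(): the state, without advancing time (a new reading comes with each control period).
- camera(name): name is "scene" or "top" or "wrist"; returns a dict with "pixels" (400x640x3 uint8, blue, green, red), "range_z" (400x640 float32, m along the optical axis (not along the pixel's ray), 0 where there is no reading), "camera_matrix" (3x3 intrinsics, pixels), "extrinsics" (4x4, takes a point from world to camera coordinates). Camera axes: x right, y up, looking along -z (the intrinsics and any distortion apply to the point x, -y, -z); pixel columns grow to the right and rows downward; lengths in m; the calibration is good to about 2 mm. A picture is of the moment at which its call begins.
- hand_in(): hands the job in; it is judged then, once.
The state is a dict: "time": time; "q": joint angles; "joint_velocities": joint speeds; "joint_torque": joint torques, N m; "position": TCP position; "tool_rot": TCP orientation; "ft_force": force on the tool from outside, world axes, zero at the start; "moment": the same for the moment, N m; "grip_width": finger opening in m; "grip_force": force on a finger pad.
Only numpy, scipy, OpenCV 4.12 (cv2) and the standard library are available. Lean on these libraries where they do the work, as an engineer would, in place of code of your own. Each camera call takes 0.05 s, during which the arm holds its last target. There are 200 camera calls.

## Working session

There is one attempt and no reset: what is moved stays moved. The work goes in short steps, Python scripts to look and compute and a tool call to move; the robot and the scene stay as the last step left them, time stands still between calls to the robot, and variables do not carry over. Pictures are saved under pics/ and viewed, at most 10 in all, crops included, and the job is handed in when it is done.

Besides the shell and the picture viewer there is one more tool, called as name([rows], argument=value, ...), one row to a line, values as JSON. move_arm: Moves the arm, as the interface text tells. Its arguments: {"type":"object","properties":{"commands":{"type":"array","items":{"type":"array","items":{"type":"array","items":{"type":"number"}}}},"claw":{"type":"number"},"squeeze":{"type":"number"}},"required":["commands"]}

```bash
mkdir -p pics; ls; cat > h.py <<'E'
from rig import *
import numpy as np, cv2
def world(c):
    z=c["range_z"]; K=c["camera_matrix"]; T=np.linalg.inv(c["extrinsics"])
    v,u=np.mgrid[0:z.shape[0],0:z.shape[1]]
    x=(u-K[0,2])/K[0,0]*z; y=(v-K[1,2])/K[1,1]*z
    P=np.stack([x,-y,-z,np.ones_like(z)],-1)@T.T
    P=P[...,:3]; P[z<=0]=np.nan
    return P
E
python3 - <<'E'
from h import *
for n in("top","scene"):
    c=camera(n); cv2.imwrite(f"pics/{n}0.png",c["pixels"]); np.savez(f"{n}0.npz",**c)
    print(n,c["camera_matrix"].round(1).tolist(),np.linalg.inv(c["extrinsics"]).round(3).tolist(),(c["range_z"]>0).mean())
print(get_obs())
E
```

```text
pics
top [[414.2, 0.0, 322.1], [0.0, 414.2, 198.4], [0.0, 0.0, 1.0]] [[0.008, 0.994, -0.107, 0.378], [-1.0, 0.008, -0.001, -0.153], [0.0, 0.107, 0.994, 1.458], [0.0, 0.0, 0.0, 1.0]] 0.99584765625
scene [[446.3, 0.0, 320.9], [0.0, 446.3, 201.9], [0.0, 0.0, 1.0]] [[0.856, -0.275, 0.438, 1.127], [0.517, 0.469, -0.716, -1.101], [-0.009, 0.839, 0.544, 0.806], [0.0, 0.0, 0.0, 1.0]] 0.99605078125
{'time': 0.1, 'q': array([ 9.40477216e-01,  5.28406857e-01,  1.43377374e+00, -2.80785865e-05,
        1.18138882e+00, -1.78547539e-01]), 'joint_velocities': array([ 0.00022256, -0.00216563, -0.00195217, -0.00055989,  0.00011763,
       -0.00022337]), 'joint_torque': array([-8.99327024e-04, -4.40986276e+01, -1.77149588e+01,  6.33983128e-02,
        5.33900689e-02, -5.18328079e-05]), 'position': array([0.27267127, 0.56204609, 0.40384859]), 'tool_rot': array([ 2.23964417e-01,  9.74596821e-01, -9.13753387e-04, -3.76990565e-04]), 'ft_force': array([ 0.18723388, -0.68787003, -0.18082261]), 'moment': array([-0.03293087, -0.01139951,  0.09929008]), 'grip_force': 0.0, 'grip_width': 0.08725296312772862}
```

View pics/top0.png

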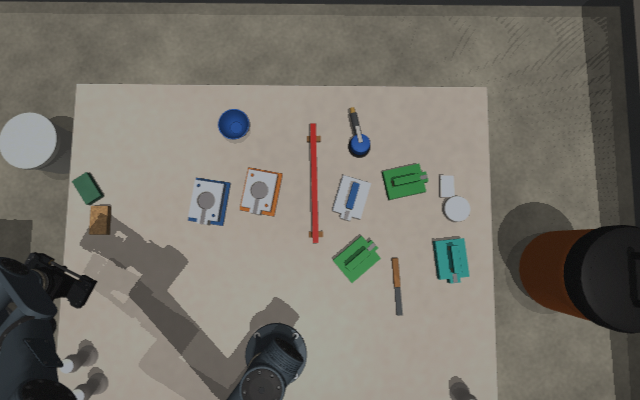

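View pics/scene0.png

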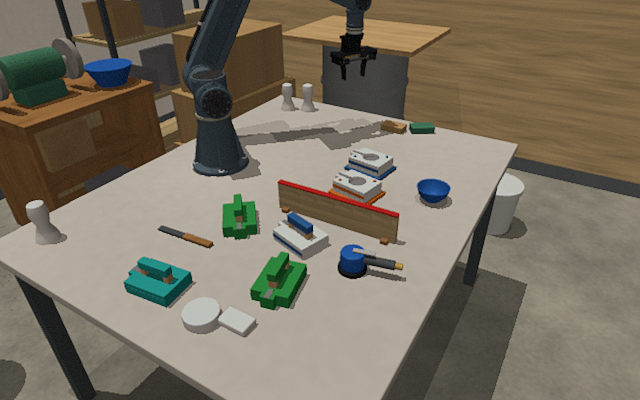

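The top view shows the upper half at about (352,198) with its spout toward the bottom of the image. The red board is at x≈314, orange_lower at (261,191), blue_lower at (208,202), and the sander at (359,145), close to the upper half.

```bash
cat >> h.py <<'E'
def rect(P,m,name=""):
    p=P[m]; r=cv2.minAreaRect((p[:,:2]*1000).astype(np.float32))
    print(name,len(p),"c",np.round(r[0],1),"size",np.round(r[1],1),"ang",round(r[2],2),"z",np.round(np.nanmedian(p[:,2])*1000,1)); return r
def big(m):
    n,l,s,_=cv2.connectedComponentsWithStats(m.astype(np.uint8)); return l==1+np.argmax(s[1:,4])
E
cat > m1.py <<'E'
from h import *
c=dict(np.load("top0.npz")); P=world(c); im=c["pixels"].astype(int); B,G,R=im[...,0],im[...,1],im[...,2]
hsv=cv2.cvtColor(c["pixels"],cv2.COLOR_BGR2HSV); z=P[...,2]
def box(u0,v0,u1,v1):
    m=np.zeros(z.shape,bool); m[v0:v1,u0:u1]=1; return m
blue=(hsv[...,0]>100)&(hsv[...,0]<125)&(hsv[...,1]>120)
bu=box(325,170,375,225); rect(P,big(bu&blue&(z>.065)),"handle")
rect(P,big(bu&(z>.03)&(z<.043)),"upper block(+spout)")
bb=box(183,172,234,230); m=big(bb&(z>.045)&(z<.06)); rect(P,m,"blue lower(+spout)")
rect(P,big(bb&blue),"blue board visible")
rect(P,big(box(236,160,288,220)&(z>.045)&(z<.06)),"orange lower")
rect(P,big(box(300,115,330,250)&(z>.09)),"guard")
rect(P,big(box(340,100,375,160)&(z>.02)),"sander"); rect(P,big(box(210,100,255,145)&(z>.02)),"bowl")
print("table z",np.median(z[240:300,330:380]))
E
python3 m1.py
```

```text
handle 164 c [ 538.  -253.1] size [20.6 87.1] ang 73.71 z 80.8
upper block(+spout) 910 c [ 530.4 -252.9] size [ 99.9 146.5] ang 73.64 z 36.7
blue lower(+spout) 927 c [512.8 245.6] size [102.4 146. ] ang 81.19 z 52.7
blue board visible 170 c [513.9 201.5] size [ 28.9 152.3] ang 74.0 z 13.4
orange lower 918 c [549.4  63.7] size [102. 146.] ang 79.73 z 52.8
guard 687 c [ 580.7 -125.9] size [400.2  18.9] ang 1.79 z 101.2
sander 524 c [ 770.7 -282. ] size [164.8  66.1] ang 1.27 z 59.7
bowl 432 c [788.6 159.2] size [107.3 106.4] ang 47.33 z 37.2
table z nan
```

```bash
cat >> h.py <<'E'
from scipy.spatial.transform import Rotation as Ro
def go(x,y,z,yaw):
    """shift (40mm units) and turn for tool-down target TCP (m), tool x yaw (deg)"""
    o=get_obs(); R0=Ro.from_quat(o["tool_rot"]); 
    Rt=Ro.from_euler("z",yaw,degrees=True)*Ro.from_euler("x",180,degrees=True)
    print("pos",o["position"].round(4),"yaw",np.degrees(np.arctan2(*R0.as_matrix()[[1,0],0])).round(2),"t",o["time"])
    print("shift",(R0.inv().apply(np.array([x,y,z])-o["position"])/.04).round(3),"turn",(R0.inv()*Rt).as_rotvec().round(4))
E
python3 -c "
from h import *
go(.538,-.253,.38,163.6)"
```

```text
pos [0.2727 0.562  0.4038] yaw 154.12 t 0.1
shift [-14.863 -15.435   0.621] turn [-0.0019 -0.0005 -0.1655]
```

move_arm([
  [[-1.2,-1.2,0,0,0,-0.02],[-2.4,-2.5,0.1,0,0,-0.04],[-3.6,-3.7,0.15,0,0,-0.06],[-4.8,-5.0,0.2,0,0,-0.08],[-6.0,-6.2,0.25,0,0,-0.1],[-7.2,-7.5,0.3,0,0,-0.12],[-8.4,-8.7,0.35,0,0,-0.14],[-9.6,-10.0,0.4,0,0,-0.16],[-10.8,-11.2,0.45,0,0,-0.165],[-12.0,-12.5,0.5,0,0,-0.165],[-13.2,-13.7,0.55,0,0,-0.165],[-14.3,-14.9,0.6,0,0,-0.165]],
], claw=-1, squeeze=40)

```text
time: 1.6
position: [0.5044, -0.1528, 0.3827]
tool_rot: [0.143, 0.99, 0.0, -0.0]
ft_force: [0.5, 1.0, 0.1]
grip_width: 0.0869
grip_force: 0.0
```

```bash
python3 -c "
from h import *
go(.538,-.253,.38,163.6)"
```

```text
pos [ 0.5044 -0.1528  0.3827] yaw 163.53 t 1.6
shift [-1.515 -2.164  0.067] turn [ 0.0004 -0.0004 -0.0012]
```

move_arm([
  [[-0.6,-0.9,0,0,0,0],[-1.0,-1.4,0,0,0,0],[-1.0,-1.4,0,0,0,0],[-1.0,-1.4,0,0,0,0]],
])

```text
time: 2.1
position: [0.5261, -0.2148, 0.3825]
tool_rot: [0.143, 0.99, 0.001, -0.001]
ft_force: [0.3, 0.6, 0.1]
grip_width: 0.0871
grip_force: 0.0
```

```bash
cat > w.py <<'E'
from h import *
import sys
c=camera("wrist"); n=sys.argv[1]; cv2.imwrite(f"pics/{n}.png",c["pixels"]); np.savez(n+".npz",**c)
T=np.linalg.inv(c["extrinsics"]); print(T.round(3).tolist())
E
python3 w.py w1; python3 -c "
from h import *
go(.538,-.253,.38,163.6)"
```

```text
[[0.283, -0.924, -0.258, 0.454], [0.959, 0.273, 0.075, -0.195], [0.001, -0.269, 0.963, 0.362], [0.0, 0.0, 0.0, 1.0]]
pos [ 0.5261 -0.2144  0.3827] yaw 163.62 t 2.15
shift [-0.558 -0.842  0.065] turn [ 0.0009 -0.002   0.0003]
```

View pics/w1.png

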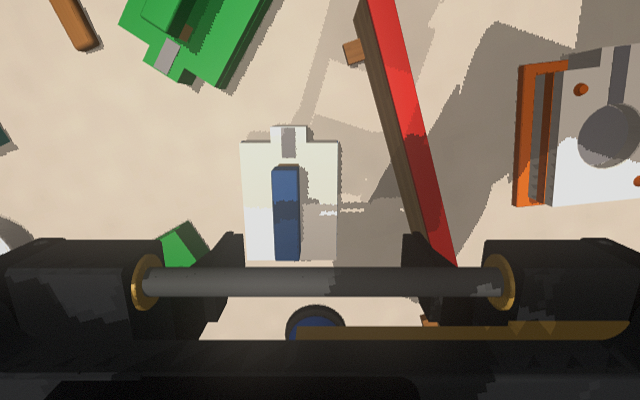

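The wrist view shows the handle at about (286,212) and the upper half's spout at (289,135), nearly aligned with the gripper. The block's far end is hidden by the fingers.

```bash
cat > m2.py <<'E'
from h import *
c=dict(np.load("w1.npz")); P=world(c); z=P[...,2]
hsv=cv2.cvtColor(c["pixels"],cv2.COLOR_BGR2HSV)
b=np.zeros(z.shape,bool); b[120:262,225:350]=1
m=big(b&(z>.073)&(z<.088)); rect(P,m,"handle top")
m2=big(b&(z>.03)&(z<.043)&(P[...,1]<-.18)); rect(P,m2,"block top")
q=P[m2][:,:2]; 
for yaw in (-16.4,):
    a=np.radians(yaw); e=np.array([np.cos(a),np.sin(a)]); n=np.array([-e[1],e[0]])
    for nm,mm in(("handle",m),("block",m2)):
        q=P[mm][:,:2]; print(nm,"along",np.round(np.percentile(q@e,[0,1,99,100])*1000,1),"lat",np.round(np.percentile(q@n,[0,1,99,100])*1000,1))
    for x in((.538,-.253),(.5381,-.2552)): print(np.array(x)@e*1000,np.array(x)@n*1000)
E
python3 m2.py; python3 -c "
from h import *
go(.538,-.254,.238,163.6)"
```

```text
handle top 2381 c [ 535.9 -255.8] size [24.3 90.3] ang 73.58 z 79.5
block top 9068 c [ 528.3 -253.7] size [100.3 146.2] ang 73.57 z 35.7
handle along [541.1 541.4 629.7 631.5] lat [-106.3 -105.7  -82.1  -82. ]
block along [505.4 507.4 649.7 651.5] lat [-144.4 -143.2  -45.   -44. ]
587.5433068837988 -90.80673177716703
588.260389486307 -92.88898837547086
pos [ 0.5261 -0.2144  0.3827] yaw 163.62 t 2.15
shift [-0.572 -0.869  3.615] turn [ 0.0009 -0.002   0.0003]
```

move_arm([
  [[-0.6,-0.9,1.0,0,0,0],[-0.63,-0.95,2.0,0,0,0],[-0.63,-0.95,2.0,0,0,0],[-0.63,-0.95,2.0,0,0,0],[-0.63,-0.95,2.0,0,0,0]],
])

```text
time: 2.78
position: [0.5407, -0.2588, 0.3051]
tool_rot: [0.142, 0.99, -0.001, 0.002]
ft_force: [0.2, 0.3, -0.3]
grip_width: 0.0871
grip_force: 0.0
```

```bash
python3 -c "
from h import *
print(get_obs()['joint_velocities'].round(4))
go(.536,-.256,.233,163.57)"
```

```text
[-0.0043  0.0003 -0.0022 -0.0003 -0.0031  0.0002]
pos [ 0.5407 -0.2588  0.3051] yaw 163.63 t 2.775
shift [0.137 0.037 1.802] turn [-0.0011  0.0032  0.001 ]
```

move_arm([
  [[0.14,0.04,0.6,0,0,0],[0.14,0.04,1.1,0,0,0],[0.14,0.04,1.5,0,0,0],[0.14,0.04,1.8,0,0,0],[0.14,0.04,1.8,0,0,0],[0.14,0.04,1.8,0,0,0]],
])

```text
time: 3.52
position: [0.5355, -0.2564, 0.2315]
tool_rot: [0.143, 0.99, -0.0, 0.0]
ft_force: [0.8, 0.1, 0.2]
grip_width: 0.0873
grip_force: 0.0
```

```bash
python3 -c "
from h import *
print(get_obs()['ft_force'])
go(.536,-.256,.233,163.57)"
```

```text
[0.77031994 0.11000805 0.20028153]
pos [ 0.5355 -0.2564  0.2315] yaw 163.57 t 3.525
shift [-0.009  0.012 -0.037] turn [-0.0004  0.001  -0.    ]
```

move_arm([
  [[0,0,0,0,0,0],[0,0,0,0,0,0],[0,0,0,0,0,0],[0,0,0,0,0,0],[0,0,0,0,0,0],[0,0,0,0,0,0],[0,0,0,0,0,0],[0,0,0,0,0,0]],
], claw=1, squeeze=50)

```text
time: 4.53
position: [0.5353, -0.2556, 0.231]
tool_rot: [0.143, 0.99, 0.001, -0.0]
ft_force: [1.3, 3.4, 1.4]
grip_width: 0.0234
grip_force: 50.0
```

Gripped (23.4 mm opening, 50 N). Lift slowly.

move_arm([
  [[0,0,-0.1,0,0,0],[0,0,-0.3,0,0,0],[0,0,-0.7,0,0,0],[0,0,-1.3,0,0,0],[0,0,-2.0,0,0,0],[0,0,-2.7,0,0,0],[0,0,-3.4,0,0,0],[0,0,-3.9,0,0,0],[0,0,-4.2,0,0,0],[0,0,-4.25,0,0,0],[0,0,-4.25,0,0,0]],
])

```text
time: 5.9
position: [0.5349, -0.256, 0.4004]
tool_rot: [0.143, 0.99, 0.0, -0.001]
ft_force: [-0.2, 0.2, -6.6]
grip_width: 0.0237
grip_force: 50.0
```

```bash
python3 w.py w2;  python3 -c "
from h import *
o=get_obs();print(o['ft_force'],o['moment'],o['grip_width'])
go(.52,.244,.40,171.2)"
```

```text
[[0.283, -0.923, -0.259, 0.463], [0.959, 0.273, 0.076, -0.237], [0.001, -0.27, 0.963, 0.38], [0.0, 0.0, 0.0, 1.0]]
[-0.15967109  0.92692113 -7.00155271] [0.04332418 0.00788902 0.02244839] 0.023357790833181277
pos [ 0.5349 -0.256   0.4001] yaw 163.56 t 5.95
shift [ 3.894 11.884  0.018] turn [ 0.0009 -0.002  -0.1333]
```

View pics/w2.png

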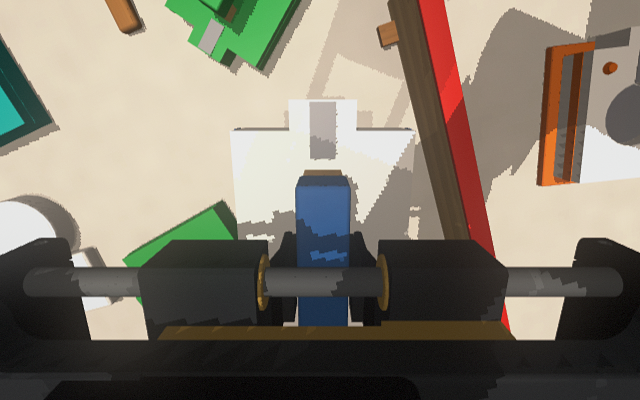

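The block is held level, with its spout at (323,115), clear of the board. Carry it over.

move_arm([
  [[0.07,0.2,0,0,0,0],[0.2,0.6,0,0,0,-0.01],[0.4,1.2,0,0,0,-0.02],[0.65,2.0,0,0,0,-0.03],[0.95,2.9,0,0,0,-0.04],[1.25,3.8,0,0,0,-0.05],[1.55,4.7,0,0,0,-0.06],[1.85,5.6,0,0,0,-0.07],[2.15,6.5,0,0,0,-0.08],[2.4,7.3,0,0,0,-0.09],[2.55,7.8,0,0,0,-0.1],[2.6,8.0,0,0,0,-0.1]],
])

```text
time: 7.45
position: [0.5248, 0.0827, 0.4011]
tool_rot: [0.092, 0.996, 0.0, -0.0]
ft_force: [-0.5, -0.3, -6.1]
grip_width: 0.0234
grip_force: 50.0
```

```bash
python3 -c "
from h import *
o=get_obs();print(o['ft_force'],o['grip_width'])
go(.52,.244,.40,171.2)"
```

```text
[-0.47760615 -0.25054765 -6.05404169] 0.023436289942205528
pos [0.5248 0.0827 0.4011] yaw 169.48 t 7.45
shift [0.854 3.943 0.03 ] turn [ 0.0003 -0.0008 -0.0299]
```

```bash
python3 w.py w3; python3 -c "
from h import *
for n in('top','scene'):
    c=camera(n); np.savez(n+'1.npz',**c)
im=np.vstack([cv2.imread('pics/w3.png'),c['pixels']])
cv2.imwrite('pics/v3.png',cv2.resize(im,(480,600)))"
```

```text
[[0.183, -0.946, -0.266, 0.451], [0.983, 0.176, 0.049, 0.095], [0.0, -0.27, 0.963, 0.381], [0.0, 0.0, 0.0, 1.0]]
```

View pics/v3.png

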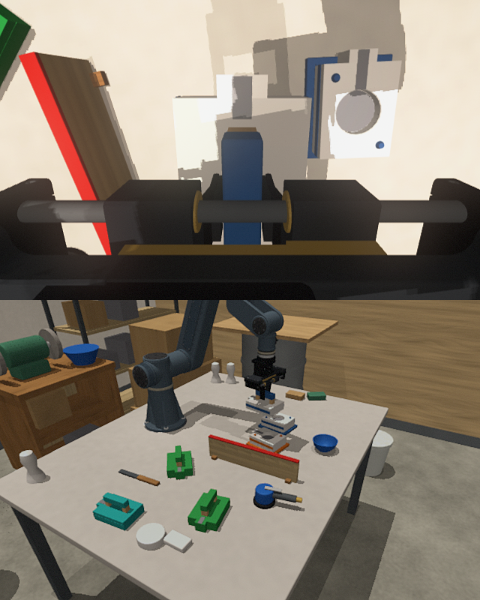

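The wrist view shows the whole blue lower half at about (480,145) full-size, with the held block's spout at (323,125). Both can be measured in this one frame.

```bash
cat > m3.py <<'E'
from h import *
c=dict(np.load("w3.npz")); P=world(c); z=P[...,2]
hsv=cv2.cvtColor(c["pixels"],cv2.COLOR_BGR2HSV)
o=get_obs()
b=np.zeros(z.shape,bool); b[40:225,405:560]=1
m=big(b&(z>.045)&(z<.058)); r=rect(P,m,"blue lower")
b[:]=0; b[90:245,220:420]=1
m2=big(b&(z>.18)&(z<.23)); r2=rect(P,m2,"upper top"); q=P[m2]
A=np.c_[q[:,:2]-q[:,:2].mean(0),np.ones(len(q))]; print("plane slope",np.linalg.lstsq(A,q[:,2],rcond=None)[0])
# front part, excluding handle: yaw from side edges
yaw=np.radians(-10.5)
for it in range(3):
    e=np.array([np.cos(yaw),np.sin(yaw)]); n=np.array([-e[1],e[0]])
    s=q[:,:2]@e; t=q[:,:2]@n; s0=np.percentile(s,.3)
    bins=np.arange(s0+.022,s0+.062,.002); lo=[];hi=[];ss=[]
    for a in bins:
        k=(s>=a)&(s<a+.002)
        if k.sum()>20: lo.append(t[k].min()); hi.append(t[k].max()); ss.append(a+.001)
    kl=np.polyfit(ss,lo,1)[0]; kh=np.polyfit(ss,hi,1)[0]; print("slopes",kl,kh,"width",np.median(np.array(hi)-lo)); 
    yaw+=np.arctan((kl+kh)/2)
sp=s<s0+.012; print("spout lat",t[sp].min(),t[sp].max(),"body lat",np.median(lo),np.median(hi),"tip",s0)
ctr=(s0+.081)*e+np.mean([np.median(lo),np.median(hi)])*n
print("upper yaw",np.degrees(yaw),"centre",ctr,"topz",np.median(q[:,2]),"tcp",o["position"])
E
python3 m3.py
```

```text
blue lower 10868 c [510.2 244.7] size [101.6 146.4] ang 81.92 z 51.7
upper top 18470 c [486.   87.8] size [101.3  82.7] ang 79.73 z 206.0
plane slope [ 0.01891772 -0.00420784  0.20615182]
slopes -0.0015174089831435519 0.0012635305207681661 width 0.099850236789782
slopes -0.001326871002914289 0.0013895686985138985 width 0.09985020670205123
slopes -0.0013584813604179192 0.0013584423762575048 width 0.0998502142821099
spout lat 0.15701729462249336 0.1931351589588698 body lat 0.12516774526186308 0.2249994832978892 tip 0.42066005439839754
upper yaw -10.505478042305617 centre [0.52517388 0.08068134] topz 0.20595522327338506 tcp [0.52563584 0.08066882 0.40112739]
```

```bash
cat >> h.py <<'E'
def fit(q,yaw,L):
    """q top-face points, spout at low s; L length past tip used; returns yaw deg, centre"""
    for it in range(3):
        e=np.array([np.cos(yaw),np.sin(yaw)]); n=np.array([-e[1],e[0]])
        s=q[:,:2]@e; t=q[:,:2]@n; s0=np.percentile(s,.3); lo=[];hi=[];ss=[]
        for a in np.arange(s0+.022,s0+L,.002):
            k=(s>=a)&(s<a+.002)
            if k.sum()>20: lo.append(t[k].min()); hi.append(t[k].max()); ss.append(a+.001)
        yaw+=np.arctan((np.polyfit(ss,lo,1)[0]+np.polyfit(ss,hi,1)[0])/2)
    ctr=(s0+.081)*e+np.mean([np.median(lo),np.median(hi)])*n
    body=s>s0+.02; A=np.c_[(q-q.mean(0))[body][:,:2]@np.c_[e,n],np.ones(body.sum())]
    sl=np.linalg.lstsq(A,q[body,2],rcond=None)[0]
    print("yaw",np.degrees(yaw).round(2),"ctr",ctr.round(4),"width",np.median(np.array(hi)-lo).round(4),"z",np.median(q[:,2]).round(4),"slopes(along,lat)",sl[:2].round(4),"tip/end",s.min().round(4),s.max().round(4))
E
python3 - <<'E'
from h import *
c=dict(np.load("w3.npz")); P=world(c); z=P[...,2]
b=np.zeros(z.shape,bool); b[40:225,405:560]=1
fit(P[big(b&(z>.049)&(z<.055))],np.radians(-8.1),.14)
b[:]=0; b[90:245,220:420]=1
fit(P[big(b&(z>.198)&(z<.213))],np.radians(-10.5),.06)
c=dict(np.load("top1.npz")); P=world(c); z=P[...,2]
b[:]=0; b[172:230,183:234]=1; fit(P[big(b&(z>.047)&(z<.058))],np.radians(-8.1),.14)
go(.518,.2436,.38,171.7)
E
```

```text
yaw -8.16 ctr [0.5187 0.243 ] width 0.0998 z 0.0517 slopes(along,lat) [-0.0017  0.0001] tip/end 0.3971 0.5434
yaw -10.63 ctr [0.5252 0.0806] width 0.0998 z 0.2059 slopes(along,lat) [-0.0038 -0.0011] tip/end 0.4202 0.503Traceback (most recent call last):
  File "<stdin>", line 8, in <module>
  File "h.py", line 30, in fit
    yaw+=np.arctan((np.polyfit(ss,lo,1)[0]+np.polyfit(ss,hi,1)[0])/2)
                    ~~~~~~~~~~^^^^^^^^^
    raise TypeError("expected non-empty vector for x")
TypeError: expected non-empty vector for x
```

```bash
python3 -c "
from h import *
go(.519,.243,.36,171.8)"
```

```text
pos [0.5256 0.0807 0.4011] yaw 169.37 t 7.6
shift [0.912 3.959 1.026] turn [-0.0005  0.0001 -0.0424]
```

move_arm([
  [[0.05,0.2,0,0,0,0],[0.15,0.6,0,0,0,-0.01],[0.35,1.3,0,0,0,-0.02],[0.55,2.1,0,0,0,-0.03],[0.7,2.9,0.2,0,0,-0.04],[0.83,3.5,0.5,0,0,-0.042],[0.9,3.85,0.8,0,0,-0.042],[0.91,3.96,1.0,0,0,-0.042],[0.91,3.96,1.02,0,0,-0.042],[0.91,3.96,1.02,0,0,-0.042],[0.91,3.96,1.02,0,0,-0.042]],
])

```text
time: 8.98
position: [0.52, 0.2419, 0.3607]
tool_rot: [0.073, 0.997, 0.0, 0.0]
ft_force: [-0.0, -0.6, -5.8]
grip_width: 0.0234
grip_force: 50.0
```

```bash
python3 w.py w4; python3 -c "
from h import *
go(.519,.243,.298,171.8)"
```

```text
[[0.146, -0.952, -0.269, 0.446], [0.989, 0.14, 0.039, 0.251], [0.0, -0.272, 0.962, 0.34], [0.0, 0.0, 0.0, 1.0]]
pos [0.5199 0.242  0.3607] yaw 171.65 t 9.025
shift [0.029 0.021 1.569] turn [ 0.0003  0.0009 -0.0026]
```

View pics/w4.png

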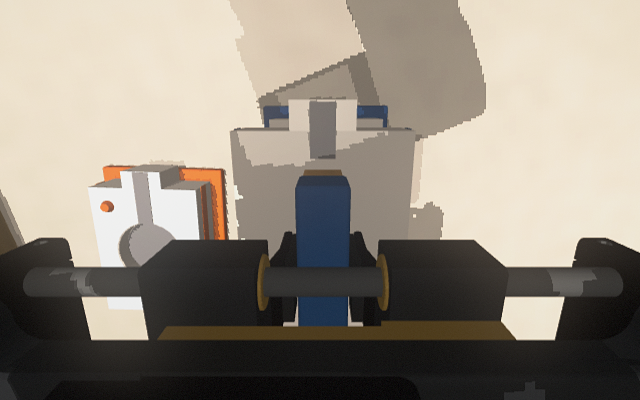

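The held block sits squarely above the blue half: its board shows symmetrically at (268,115) and (380,115). Descend gently.

move_arm([
  [[0.03,0.02,0.1,0,0,0],[0.03,0.02,0.35,0,0,-0.002],[0.03,0.02,0.65,0,0,-0.002],[0.03,0.02,0.95,0,0,-0.002],[0.03,0.02,1.2,0,0,-0.002],[0.03,0.02,1.35,0,0,-0.002],[0.03,0.02,1.45,0,0,-0.002],[0.03,0.02,1.45,0,0,-0.002],[0.03,0.02,1.45,0,0,-0.002],[0.03,0.02,1.45,0,0,-0.002]],
])

```text
time: 10.28
position: [0.5187, 0.2436, 0.3027]
tool_rot: [0.071, 0.997, 0.0, 0.0]
ft_force: [0.0, 0.1, -7.0]
grip_width: 0.0233
grip_force: 50.0
```

```bash
python3 w.py w5; python3 -c "
from h import *
go(.519,.243,.298,171.8)
for n in('top','scene'):
    c=camera(n); np.savez(n+'5.npz',**c)
T=c['extrinsics'];K=c['camera_matrix']
p=T@[.52,.243,.07,1]; u=int(K[0,2]-K[0,0]*p[0]/p[2]); v=int(K[1,2]+K[1,1]*p[1]/p[2]); print(u,v)
cr=c['pixels'][v-50:v+50,u-65:u+65]
cv2.imwrite('pics/v5.png',np.vstack([cv2.resize(cr,(520,400),interpolation=2),cv2.resize(cv2.imread('pics/w5.png')[60:210],(520,200))]))"
```

```text
[[0.143, -0.952, -0.269, 0.445], [0.99, 0.138, 0.038, 0.252], [0.001, -0.272, 0.962, 0.282], [0.0, 0.0, 0.0, 1.0]]
pos [0.5187 0.2436 0.3026] yaw 171.82 t 10.325
shift [-0.01  -0.013  0.115] turn [0.0003 0.0007 0.0003]
370 152
```

View pics/v5.png

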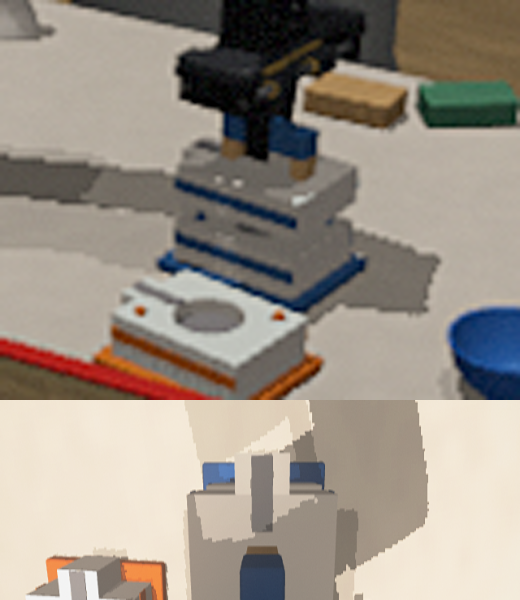

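The scene crop shows the upper half parallel to and hovering over the blue half. Lower the last 4.5 mm, then check numerically.

move_arm([
  [[-0.01,-0.01,0.06,0,0,0],[-0.01,-0.01,0.115,0,0,0],[-0.01,-0.01,0.115,0,0,0],[-0.01,-0.01,0.115,0,0,0],[-0.01,-0.01,0.115,0,0,0]],
])

```text
time: 11.05
position: [0.519, 0.2431, 0.2977]
tool_rot: [0.071, 0.997, 0.0, 0.0]
ft_force: [-0.1, -0.4, -6.5]
grip_width: 0.0235
grip_force: 50.0
```

```bash
python3 w.py w6; cat > m6.py <<'E'
from h import *
c=dict(np.load("w6.npz")); P=world(c); z=P[...,2]; hsv=cv2.cvtColor(c["pixels"],cv2.COLOR_BGR2HSV)
b=np.zeros(z.shape,bool); b[90:245,220:420]=1
fit(P[big(b&(z>.095)&(z<.112))],np.radians(-8.2),.06)
a=np.radians(-8.2); e=np.array([np.cos(a),np.sin(a)]); n=np.array([-e[1],e[0]])
b[:]=0; b[80:160,235:410]=1
m=b&(z>.006)&(z<.018)&(hsv[...,1]>100)
q=P[m][:,:2]; t=q@n; s=q@e
print("board lat",np.percentile(t,[.5,99.5]).round(4),"ctr",np.percentile(t,[.5,99.5]).mean().round(4),"front s +77:",(np.percentile(s,.5)+.077).round(4),"n",m.sum())
f=(s<np.percentile(s,30)); k=[(x,s[(t>x)&(t<x+.004)].min()) for x in np.arange(t.min()+.002,t.max()-.005,.004) if ((t>x)&(t<x+.004)).sum()>5]
print("front edge yaw err deg",np.degrees(np.polyfit(*np.array(k).T,1)[0]).round(2))
for p in((.5187,.243),get_obs()["position"][:2]): print("s,t",(p@e).round(4) if 0 else round(float(np.dot(p,e)),4),round(float(np.dot(p,n)),4))
go(.519,.243,.298,171.8); o=get_obs(); print(o["ft_force"],o["joint_velocities"].round(4))
E
python3 m6.py
```

```text
[[0.143, -0.953, -0.269, 0.445], [0.99, 0.138, 0.038, 0.252], [0.0, -0.271, 0.962, 0.277], [0.0, 0.0, 0.0, 1.0]]
yaw -8.26 ctr [0.5195 0.241 ] width 0.0999 z 0.1024 slopes(along,lat) [-0.0042 -0.0015] tip/end 0.3984 0.4808
board lat [0.254  0.3759] ctr 0.315 front s +77: 0.479 n 715
front edge yaw err deg 0.75
s,t 0.4787 0.3145
s,t 0.4789 0.3146
pos [0.5189 0.2431 0.2977] yaw 171.82 t 11.1
shift [-0.002 -0.003 -0.008] turn [0.0001 0.0001 0.0004]
[ 0.42939797  0.34769438 -6.38529721] [ 0.0009 -0.0003 -0.0005  0.0003  0.0008 -0.0004]
```

The held block's centre is about 2 mm off laterally and 1 mm lengthwise, because the earlier reading was paired with a pose taken before the arm settled. Correct that.

move_arm([
  [[0.01,0.02,0,0,0,0],[0.025,0.05,0,0,0,0.002],[0.025,0.05,0,0,0,0.002],[0.025,0.05,0,0,0,0.002],[0.025,0.05,0,0,0,0.002],[0.025,0.05,0,0,0,0.002]],
])

```text
time: 11.85
position: [0.5182, 0.2452, 0.2976]
tool_rot: [0.072, 0.997, -0.0, 0.0]
ft_force: [0.0, 0.1, -7.1]
grip_width: 0.0235
grip_force: 50.0
```

```bash
python3 w.py w6; python3 m6.py
```

```text
[[0.145, -0.952, -0.268, 0.444], [0.989, 0.139, 0.039, 0.254], [0.0, -0.271, 0.963, 0.277], [0.0, 0.0, 0.0, 1.0]]
yaw -8.44 ctr [0.5188 0.2431] width 0.0998 z 0.1024 slopes(along,lat) [-0.0037 -0.0015] tip/end 0.3964 0.4789
board lat [0.2541 0.3758] ctr 0.3149 front s +77: 0.4794 n 704
front edge yaw err deg 0.87
s,t 0.4787 0.3145
s,t 0.4779 0.3166
pos [0.5182 0.2452 0.2976] yaw 171.7 t 11.9
shift [-0.027 -0.051 -0.01 ] turn [-0.     -0.     -0.0017]
[ 0.68595722 -0.30146047 -5.91011338] [-0.0005 -0.0008 -0.0009 -0.0006  0.0001 -0.0014]
```

```bash
python3 -c "
from rig import *
print(hand_in())"
```

```text
the job is handed in; nothing more can be done
None
```

The upper half is gripped and hovering level and still over the blue lower half, with about 14.7 mm of air between the faces; by the wrist camera (good to about 2 mm), centres match within 0.5 mm and edges within about half a degree, and the job is handed in.

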